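Cull the chipped serving board and clip it on edge for mending

TASK

One of the four little serving boards drying on the cork mat has lost a corner: cull it and stand it on its long edge in the empty sprung steel clip, pushed fully home at the middle, with the broken corner uppermost ready for gluing. It lies flat and must stand on edge, so first lay it on the sloping wooden V rest (intact long edge down in the valley) and let go, then take it again by its upper edge. Leave the three whole boards, the mug, the dripper and the spoon where they are, and let go of the board at the end.

Things in the scene. Friction and masses are not known exactly. Their poses are not given: they have to be found in the camera images.
- board_chipped: The odd board: pale wood, 160 x 50 x 12 mm (own x length, y width, z thickness), 65 g; a jagged piece about 38 x 31 mm is missing from its +x +y corner; the -y long edge and the middle of the +y long edge are whole. Origin: middle of the underside of the unbroken outline. Starts flat on the 6 mm mat, +y edge towards world +y within 0.5 rad.
- board_chipped_mid (a point): Centre of the odd board's unbroken outline, at mid thickness (6 mm above the origin along own z).
- board_a: Whole pale serving board 160 x 50 x 12 mm, lying flat on the mat; origin at the middle of its underside. The four boards lie side by side about 84 mm apart centre to centre (about 30 mm free between them), in any order.
- board_b: Whole board of the same size in dark wood; lying flat on the mat; same origin.
- board_c: Whole pale board like board_a; same origin.
- rest: Fixed wooden rest, base 140 (own x) x 100 mm. Two V cradles, 16 mm wide, at own x = +50 and -50 mm; between them 84 mm is open down to the base (top at 10 mm) for fingers. A long face climbs 45 degrees from the valley to own +y (44 mm along it) and carries a board's flat face; a short one climbs 45 degrees to own -y (22 mm) and stops its lower edge. Origin at counter level.
- rest_valley (a point): Middle of the valley line of the rest, where the two faces meet at 90 degrees, 80 mm above the counter and 12 mm to own -y of the rest's origin; the line runs along the rest's own x. Axes as the rest; the tops of the long faces are 112 mm above the counter.
- clip: Fixed empty sprung clip on a wooden base 160 x 90 x 14 mm, slot along own x. Two pairs of steel jaws, 26 mm wide, at own x = +50 and -50 mm; 74 mm open between them. Fixed jaws: inner face at own y = -6 mm. Sprung jaws on the +y side. All are upright to 30 mm above the counter and flare outward above (to 54 mm): the mouth spans about y = -12 to +11 mm. Origin at counter level.
- clip_seat (a point): Middle of the slot's floor, 14 mm above the counter, on which the board's lower edge must rest; axes as the clip. A 12 mm board against the fixed jaws is centred on own y = 0, and its centre is then 25 mm above this point when fully home.
- clip_jaw (a joint): Slide of the sprung jaws, m: 0 empty (inner face at clip y = +1 mm), 0.005 with the 12 mm board in, at most 0.013. The spring pushes towards the fixed jaws, 0.9 N at 0 and 2.4 N at 0.005; the board's own weight does not open it, it must be pressed in with some 4 to 12 N; pressed off-centre it may turn in the grip or jam askew.
- mug: Brown earthenware mug, loose, 80 mm across, 85 mm tall, handle at own +y; origin at the middle of its foot.
- dripper: Stainless cone dripper, loose, 104 mm across the rim, 70 mm tall; origin at the middle of its foot.
- spoon: Pale blue plastic spoon, loose, 170 mm long, lying flat on the counter crosswise beyond the rest.
Things that resemble listed ones, but are neither listed nor needed, are in the scene too. What is shaped like the board_chipped but blue, green or red is not meant.

How it is judged:
By the outcome, as a careful person would: the job done as asked, in the order asked, and still so for the second after the job is handed in, with the robot touching nothing.
It also fails if it takes over 58 s, if anything falls off the work surface, if the arm or the gripper's body presses on something with over 40 N, if the wrist force passes 120 N, or if a joint passes its speed limit or range.

ROBOT

A 7-joint arm with a two-finger parallel gripper is mounted at the origin on the work surface. World frame = base frame: x ahead of the robot, y to its left, z up, the work surface at z = 0. Lengths are in m, angles in rad, forces in N, time in s.
With the tool pointing down it reaches from about 0.4 to 0.85 m from the base axis. Payload 10.4 kg.
Tool frame: the origin (TCP) lies between the finger pads; the fingertips stand manip.tip_extent ahead of it and the grasp point (between the pads) lies 6 mm ahead of it (manip.tip_extent is the distance from the TCP to the fingertips, in m); z points along the fingers, y is the line along which they close (so a half turn about z gives the same grasp; the last joint's range is limited). The gripper opens to 85 mm and grips with 20 to 120 N. Pads are 22 mm wide; open, the fingers measure 114 mm over their backs; the gripper's body (76 mm by 85 mm) begins 54 mm behind the grasp point. The pads swing forward as they close: fully open they stand 13 mm farther back than shut.
Start: joints at [-1.292, 0.332, -0.065, 1.46, 0.022, 1.35, -0.088], TCP at [0.186, 0.597, 0.219] pointing down, gripper open.
Joint ranges: [-2.6, 2.6], [-0.5, 2.12], [-1.47, 1.34], [0.16, 2.42], [-1.27, 4.41], [0.06, 2.06], [-2.6, 2.6]. Speed limits (rad/s): [2.22, 2.22, 2.79, 2.79, 3.14, 3.14, 3.14].

INTERFACE

Orientations are given as a unit quaternion [x, y, z, w].
In Python, from workcell import get_obs, optics, workorder, manip gives the robot as it stands.
- The arm moves only by the tool jog_arm, never from a script. Its argument "increments" is a list of rows, each a list of 7 numbers: the shift along the tool's x, y, z in m, then the turn, a rotation vector about the tool's x, y, z in rad, then the opening, from -1 (shut) to 1 (fully open). A call has 1 to 5 rows; each row is the pose to reach, as a shift and turn from the pose commanded when the call began, along the tool's axes at that moment; what a row does not reach only later rows make up. A row lasts 1/12 s, in which the tool goes at most 41.7 mm and 7.16 degrees, less where a joint would pass 70% of its speed; a pose out of reach is approached as far as the arm can. A call with a gripper value outside its range is refused whole. The fingers move at their own pace and stop on an object; "grip_force" is the grip in N (left out, the last holds). Time passes only in rows, so rows that repeat a pose let the fingers close. It gives the time, the measured TCP pose, the force, the opening and the grip force at its end, in the units of the state.
- get_obs(): the state, without advancing time (a new reading comes with each control period).
- optics.camera(name): name is "side" or "top" or "wrist"; returns a dict with "color" (420x560x3 uint8, red, green, blue), "depth" (420x560 float32, m along the optical axis (not along the pixel's ray), 0 where there is no reading), "K" (3x3 intrinsics, pixels), "k1" (the pictures are not rectified: a ray, as slopes to the right and down, at radius r is drawn at 1 + k1 r^2 times it, then the intrinsics apply), "R" (3x3) and "t" (3): a world point X has camera coordinates R X + t. Camera axes: x right, y down, z forward; pixel columns grow to the right and rows downward; lengths in m; the calibration is good to about 2 mm. A picture is of the moment at which its call begins.
- workorder.hand_in(): hands the job in; it is judged then, once.
The state is a dict: "clock": time; "joint_pos": joint angles; "joint_velocities": joint speeds; "tau": joint torques, N m; "position": TCP position; "ee_rot": TCP orientation; "ft_force": force on the tool from outside, world axes, zero at the start; "torque": the same for the moment, N m; "grip_width": opening from 0.0 (shut) to 1.0 (fully open); "grasp_force": force on a finger pad.
Only numpy, scipy, OpenCV 4.12 (cv2) and the standard library are available. Lean on these libraries where they do the work, as an engineer would, in place of code of your own. Each camera call takes 0.05 s, during which the arm holds its last target. There are 200 camera calls.

## Working session

There is one attempt and no reset: what is moved stays moved. The work goes in short steps, Python scripts to look and compute and a tool call to move; the robot and the scene stay as the last step left them, time stands still between calls to the robot, and variables do not carry over. Pictures are saved under pics/ and viewed, at most 10 in all, crops included, and the job is handed in when it is done.

Besides the shell and the picture viewer there is one more tool, called by a JSON object that holds its "method" and its "body". jog_arm: Moves the arm, as the interface text tells. Its arguments: {"type":"object","properties":{"increments":{"type":"array"},"grip_force":{"type":"number"}},"required":["increments"]}

```bash
mkdir -p pics; cat > h.py <<'E'
import numpy as np,cv2
from workcell import get_obs,optics,workorder,manip
from scipy.spatial.transform import Rotation as Ro
def cam(n):
    return optics.camera(n)
def save(c,f): cv2.imwrite('pics/'+f,c['color'][:,:,::-1])
def slopes(c,uv):
    uv=np.atleast_2d(uv).astype(float).reshape(-1,2)
    return cv2.undistortPointsIter(uv[:,None],c['K'],np.array([c['k1'],0,0,0.]),None,None,(3,100,1e-12))[:,0]
def onplane(c,uv,z):
    s=slopes(c,uv); d=np.c_[s,np.ones(len(s))]@c['R']; o=-c['R'].T@c['t']
    return o+d*((z-o[2])/d[:,2])[:,None]
def cloud(c):
    h,w=c['depth'].shape; v,u=np.mgrid[:h,:w]
    s=slopes(c,np.c_[u.ravel(),v.ravel()]); D=c['depth'].ravel()
    P=(np.c_[s,np.ones(len(s))]*D[:,None]-c['t'])@c['R']; P[D==0]=np.nan
    return P.reshape(h,w,3)
E
python3 - <<'E'
from h import *
o=get_obs(); print(o, manip.tip_extent)
a=cam('top');b=cam('side');w=cam('wrist')
for c in(a,b,w): print(c['k1'],c['K'][0,0],(-c['R'].T@c['t']).round(3),c['R'].round(2).tolist())
save(a,'top0.png');save(b,'side0.png')
np.save('top0.npy',a,allow_pickle=True)
E
```

```text
{'clock': 0.0, 'joint_pos': array([-1.29158142,  0.33286396, -0.0647144 ,  1.46094857,  0.02159483,
        1.34988051, -0.08852009]), 'joint_velocities': array([ 0.00049653,  0.0016801 , -0.00236535, -0.00129764, -0.00071984,
       -0.00034462, -0.00074018]), 'tau': array([-1.26514351e-03, -6.25450659e+01,  4.81068750e-02, -3.91600907e+01,
        1.60705845e-02,  9.95074224e-03,  2.42900433e-05]), 'position': array([0.18566323, 0.59637828, 0.21841745]), 'ee_rot': array([ 1.50328611e-01,  9.88635836e-01, -6.98145801e-04, -7.81983557e-05]), 'ft_force': array([-0.1457371 ,  0.29293903, -0.02469057]), 'torque': array([ 0.02005645, -0.00185257, -0.03251253]), 'grasp_force': 0.0, 'grip_width': 1.002829321450621} 0.025
-0.08098213856449389 424.69092266783167 [ 0.279 -0.025  1.216] [[0.05, -1.0, -0.0], [-0.98, -0.05, -0.21], [0.21, 0.01, -0.98]]
-0.05021813107411006 387.98153941234557 [ 0.375 -0.837  0.627] [[0.99, -0.14, -0.0], [-0.08, -0.55, -0.83], [0.11, 0.82, -0.56]]
-0.024636328739462688 297.08793591127784 [0.118 0.618 0.373] [[0.3, 0.95, -0.0], [0.92, -0.29, 0.28], [0.27, -0.08, -0.96]]
```

View pics/top0.png

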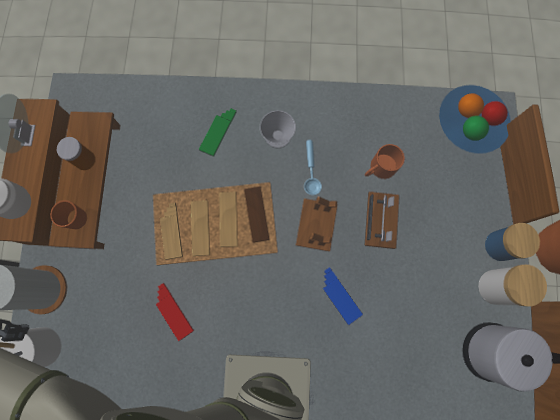

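View pics/side0.png

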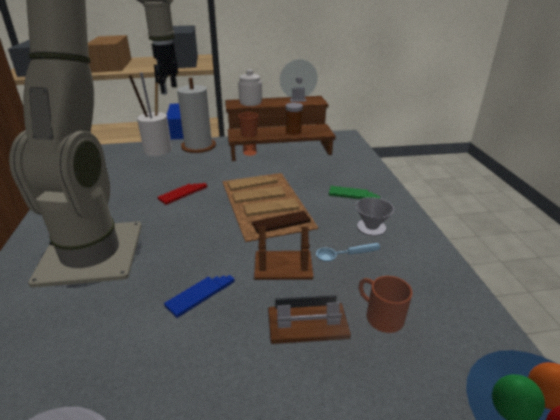

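Top view: four boards on the mat (x 165–260, y 185–260); the leftmost one, near (170,230), looks chipped at its upper left. The rest is at (317,223), the clip at (382,220), the mug at (385,160). I'll zoom in on these and measure them.

```bash
python3 - <<'E'
from h import *
c=np.load('top0.npy',allow_pickle=True).item()
im=c['color'][:,:,::-1]
cr=im[170:275,145:405]; cv2.imwrite('pics/crop0.png',cv2.resize(cr,None,fx=3,fy=3,interpolation=cv2.INTER_CUBIC))
P=cloud(c); np.save('P0.npy',P)
z=P[...,2]
# board tops by depth
reg=np.zeros(z.shape,bool); reg[175:270,145:280]=1
m=(reg&(z>0.0125)&(z<0.03)).astype(np.uint8)
print('mat z',np.nanmedian(z[reg&(z<0.0125)]), 'counter',np.nanmedian(z[260:300,210:300]))
m=cv2.morphologyEx(m,cv2.MORPH_OPEN,np.ones((3,3)))
n,l,s,_=cv2.connectedComponentsWithStats(m)
for i in range(1,n):
    if s[i,4]<150: continue
    cs,_=cv2.findContours((l==i).astype(np.uint8),cv2.RETR_EXTERNAL,cv2.CHAIN_APPROX_NONE)
    W=onplane(c,cs[0][:,0],0.018)[:,:2]
    r=cv2.minAreaRect((W*1000).astype(np.float32)); hull=cv2.convexHull((W*1000).astype(np.float32))
    print(s[i],np.nanmedian(z[l==i]).round(4),r,cv2.contourArea(hull)/(r[1][0]*r[1][1]))
# rest and clip points
for nm,(u0,u1,v0,v1) in dict(rest=(292,342,190,255),clip=(355,405,185,255)).items():
    Q=P[v0:v1,u0:u1]; zz=Q[...,2]
    for lo,hi in((0.004,0.02),(0.02,0.06),(0.06,0.13)):
        k=(zz>lo)&(zz<hi)
        if k.sum()>5:
            r=cv2.minAreaRect((Q[k][:,:2]*1000).astype(np.float32)); print(nm,lo,hi,k.sum(),r,Q[k].mean(0).round(4),Q[k].max(0).round(3))
E
```

```text
mat z 0.003577291604136842 counter 0.00017503589641293973
[245 186  24  56 907] 0.0183 ((511.1304931640625, 55.83403015136719), (160.21142578125, 49.864524841308594), 12.579537391662598) 0.9640850105317119
[219 191  19  56 940] 0.0184 ((492.6943054199219, 133.64877319335938), (160.64402770996094, 50.765380859375), 5.462522506713867) 0.9710378883400278
[191 200  19  56 964] 0.0181 ((463.0331726074219, 213.48800659179688), (160.4196319580078, 51.14249038696289), 6.582456588745117) 0.9634087903424592
[160 203  22  56 882] 0.0183 ((449.5721435546875, 299.2859191894531), (160.18316650390625, 51.78616714477539), 12.856082916259766) 0.8905316768379169
rest 0.004 0.02 1470 ((497.38824462890625, -121.16242218017578), (188.90267944335938, 142.89382934570312), 2.382007360458374) [ 0.4923 -0.1152  0.01  ] [ 0.594 -0.047  0.019]
rest 0.02 0.06 74 ((488.7188415527344, -124.32218933105469), (46.23371124267578, 115.87208557128906), 81.54400634765625) [ 0.4908 -0.1246  0.0405] [ 0.549 -0.095  0.06 ]
rest 0.06 0.13 320 ((488.26220703125, -130.83135986328125), (57.80592346191406, 116.84056854248047), 82.21168518066406) [ 0.4878 -0.1288  0.0917] [ 0.549 -0.095  0.113]
clip 0.004 0.02 1391 ((511.36932373046875, -303.73773193359375), (144.72225952148438, 201.04164123535156), 89.40190124511719) [ 0.5072 -0.3096  0.0132] [ 0.612 -0.232  0.02 ]
clip 0.02 0.06 419 ((506.24139404296875, -303.2197570800781), (74.61345672607422, 138.9875946044922), 86.41455078125) [ 0.5093 -0.2963  0.0352] [ 0.578 -0.262  0.058]
```

View pics/crop0.png

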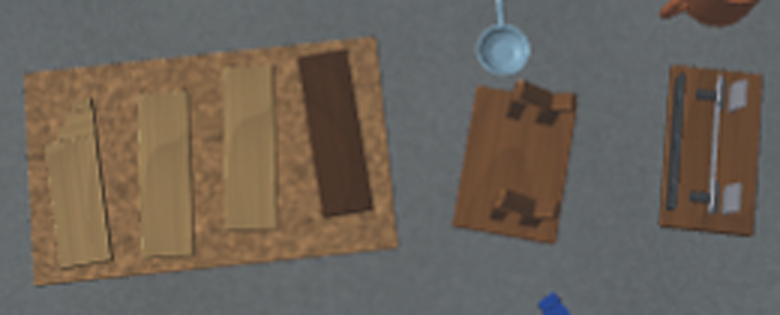

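The crop shows the chipped board leftmost at crop (75,190), its +x+y corner missing, and the other three boards whole. The rest has cradles at crop (540,100) and (525,205). The clip has a dark bar at x≈675, a light bar at 718 and plates at 735. Next I need heights across the rest and clip.

```bash
python3 - <<'E'
from h import *
c=np.load('top0.npy',allow_pickle=True).item(); P=np.load('P0.npy'); z=P[...,2]
hsv=cv2.cvtColor(c['color'],cv2.COLOR_RGB2HSV)
brown=((hsv[...,0]<18)&(hsv[...,1]>90)).astype(np.uint8)
def prof(nm,box,zb,bins,zmin):
    u0,u1,v0,v1=box
    m=np.zeros_like(brown); m[v0:v1,u0:u1]=brown[v0:v1,u0:u1]
    m[(z>zb+.012)]=0
    m=cv2.morphologyEx(m,cv2.MORPH_CLOSE,np.ones((9,9)))
    cs,_=cv2.findContours(m,cv2.RETR_EXTERNAL,cv2.CHAIN_APPROX_NONE); k=max(cs,key=cv2.contourArea)
    W=onplane(c,k[:,0],zb)[:,:2]; r=cv2.minAreaRect((W*1000).astype(np.float32)); 
    b=cv2.boxPoints(r); e=[b[1]-b[0],b[2]-b[1]]; L=max(e,key=np.linalg.norm); L=L*np.sign(L[0]); yaw=np.arctan2(L[1],L[0])
    print(nm,r,'yaw',yaw.round(4))
    C=np.array(r[0])/1000; Q=P[v0:v1,u0:u1].reshape(-1,3); ex=np.array([np.cos(yaw),np.sin(yaw)]); ey=np.array([-ex[1],ex[0]])
    a=(Q[:,:2]-C)@ex; bb=(Q[:,:2]-C)@ey; k=(Q[:,2]>zmin)&(abs(a)<.09)&(abs(bb)<.055)
    for lo in range(-50,50,4):
        q=k&(bb*1000>=lo)&(bb*1000<lo+4)
        if q.sum(): print(lo,q.sum(),'z',np.percentile(Q[q,2]*1000,[5,50,95]).round(0),'a',[int(np.round(a[q&(a>s0)&(a<s1)].mean()*1000)) if (q&(a>s0)&(a<s1)).any() else None for s0,s1 in((-.09,-.03),(-.03,.03),(.03,.09))])
    return C,ex,ey
prof('rest',(290,345,185,260),0.010,4,.02)
prof('clip',(355,405,180,258),0.014,4,.02)
w=onplane(c,[[170,235]],.018);print(w)
E
```

```text
rest ((488.12481689453125, -120.40734100341797), (97.2406997680664, 137.25363159179688), 82.27001953125) yaw -0.1349
-42 6 z [89. 92. 93.] a [-50, None, 50]
-38 18 z [90. 94. 98.] a [-49, None, 51]
-34 22 z [88. 92. 96.] a [-49, None, 51]
-30 27 z [44. 87. 93.] a [-49, None, 49]
-26 30 z [29. 82. 90.] a [-52, None, 48]
-22 29 z [28. 80. 84.] a [-51, None, 47]
-18 28 z [33. 79. 86.] a [-52, None, 49]
-14 26 z [42. 85. 90.] a [-51, None, 48]
-10 27 z [23. 90. 95.] a [-50, None, 50]
-6 16 z [91. 95. 99.] a [-49, None, 50]
-2 18 z [ 96.  99. 102.] a [-48, None, 51]
2 25 z [ 44. 102. 106.] a [-51, None, 48]
6 30 z [ 37. 105. 109.] a [-52, None, 47]
10 38 z [ 26. 105. 112.] a [-51, None, 48]
14 37 z [ 39.  92. 111.] a [-51, None, 48]
18 17 z [24. 59. 93.] a [-50, None, 51]
clip ((510.41119384765625, -308.1551818847656), (89.09590148925781, 157.32510375976562), 86.2416763305664) yaw -0.0656
-34 1 z [20. 20. 20.] a [None, -23, None]
-30 2 z [20. 20. 21.] a [-58, 0, None]
-26 2 z [49. 50. 50.] a [-37, None, 61]
-22 36 z [41. 47. 51.] a [-49, None, 51]
-18 54 z [21. 35. 43.] a [-49, -9, 50]
-14 9 z [21. 24. 32.] a [-50, None, 52]
-10 5 z [21. 30. 30.] a [-55, 11, None]
-6 25 z [24. 34. 41.] a [-47, 0, 48]
-2 51 z [21. 26. 45.] a [-55, -1, 40]
2 36 z [25. 51. 56.] a [-48, None, 51]
6 10 z [27. 31. 55.] a [-47, None, 52]
10 12 z [23. 27. 30.] a [-49, None, 51]
14 7 z [25. 28. 29.] a [-49, None, 51]
18 10 z [22. 29. 33.] a [-45, None, 51]
22 1 z [22. 22. 22.] a [None, 24, None]
30 1 z [21. 21. 21.] a [-73, None, None]
34 47 z [36. 40. 43.] a [-49, 2, 47]
38 109 z [22. 37. 43.] a [-49, -1, 47]
42 1 z [23. 23. 23.] a [None, None, 48]
[[0.43596071 0.29748208 0.018     ]]
```

```bash
python3 - <<'E'
from h import *
c=np.load('top0.npy',allow_pickle=True).item(); P=np.load('P0.npy'); z=P[...,2]
g=cv2.cvtColor(c['color'],cv2.COLOR_RGB2HSV)
m=np.zeros(z.shape,np.uint8); m[180:250,235:285]=((g[...,2]<90))[180:250,235:285]
m=cv2.morphologyEx(m,cv2.MORPH_OPEN,np.ones((3,3)))
cs,_=cv2.findContours(m,cv2.RETR_EXTERNAL,cv2.CHAIN_APPROX_NONE);k=max(cs,key=cv2.contourArea)
print('dark colour',cv2.minAreaRect((onplane(c,k[:,0],.018)[:,:2]*1000).astype(np.float32)))
# depth row profile across clip base and rest base (mid rows) vs colour
for v,a,b in((222,290,345),(218,355,408)):
    print(v,a,(z[v-2:v+3,a:b].mean(0)*1000).round(0).astype(int).tolist()); print((g[v-2:v+3,a:b,1].mean(0)).astype(int).tolist())
# chipped board: its -y edge line and end line by colour
lab=cv2.cvtColor(c['color'],cv2.COLOR_RGB2LAB)
reg=np.zeros(z.shape,np.uint8); reg[195:262,158:186]=((z>.0125)&(z<.03))[195:262,158:186]
reg=cv2.morphologyEx(reg,cv2.MORPH_OPEN,np.ones((3,3)))
cs,_=cv2.findContours(reg,cv2.RETR_EXTERNAL,cv2.CHAIN_APPROX_NONE);k=max(cs,key=cv2.contourArea)
W=onplane(c,k[:,0],.018)[:,:2]
ex=np.array([np.cos(.2244),np.sin(.2244)]);ey=np.array([-ex[1],ex[0]]);C=np.array([.4496,.2993])
A=(W-C)@ex;B=(W-C)@ey
for lo in range(-80,80,16):
    q=(A*1000>=lo)&(A*1000<lo+16)
    print(lo,(B[q].min()*1000).round(1),(B[q].max()*1000).round(1))
print(A.min(),A.max())
E
```

```text
dark colour ((509.4572448730469, 53.92803955078125), (159.25718688964844, 47.86744689941406), 12.641790390014648)
222 290 [1, 1, 0, 1, 1, 1, 0, 1, -1, 10, 10, 11, 10, 10, 11, 10, 11, 9, 11, 11, 10, 10, 9, 10, 10, 12, 11, 11, 11, 12, 9, 10, 9, 12, 8, 10, 10, 9, 11, 11, 12, 9, 9, 9, 4, 0, -1, -1, 0, -2, 0, 1, 0, 1, -1]
[15, 15, 14, 15, 15, 15, 14, 16, 20, 35, 114, 130, 128, 128, 129, 132, 130, 131, 131, 127, 128, 127, 128, 125, 125, 125, 125, 126, 124, 125, 128, 131, 129, 127, 127, 127, 129, 128, 128, 129, 126, 124, 128, 134, 71, 14, 18, 17, 16, 16, 16, 17, 17, 17, 17]
218 355 [1, 0, 0, 1, -2, 1, 1, 0, -1, 0, 0, 7, 14, 20, 34, 39, 41, 15, 12, 12, 16, 14, 15, 13, 13, 15, 13, 19, 26, 14, 14, 14, 13, 13, 12, 13, 15, 16, 13, 14, 13, 15, 14, 2, 1, 1, -1, -1, -1, 1, 0, 0, 1]
[17, 17, 16, 16, 16, 17, 17, 17, 17, 17, 22, 45, 134, 48, 19, 24, 29, 121, 127, 125, 122, 124, 124, 125, 123, 124, 126, 21, 22, 107, 129, 127, 124, 124, 122, 122, 123, 124, 123, 126, 127, 130, 98, 14, 19, 18, 17, 16, 17, 18, 17, 18, 18]
-80 -24.0 25.9
-64 -25.9 24.8
-48 -25.3 25.9
-32 -24.4 25.9
-16 -25.5 24.8
0 -25.7 25.6
16 -25.1 25.6
32 -25.8 24.6
48 -25.2 10.9
64 -24.5 0.1
-0.08012211064831061 0.0800611664336836
```

```bash
cat >> h.py <<'E'
def toolR(ydir,zdir):
    z=np.array(zdir,float);z/=np.linalg.norm(z);y=np.array(ydir,float);y-=z*(y@z);y/=np.linalg.norm(y)
    return np.c_[np.cross(y,z),y,z]
def go(p,R):
    o=get_obs(); R0=Ro.from_quat(o['ee_rot']).as_matrix()
    d=R0.T@(np.array(p)-o['position']); r=Ro.from_matrix(R0.T@R).as_rotvec()
    print('inc',np.r_[d,r].round(4).tolist(),'rows',np.ceil(max(np.linalg.norm(d)/.0417,np.linalg.norm(r)/.125)))
    print('t',o['clock'],'pos',o['position'].round(4),'f',o['ft_force'].round(1),'grip',o['grip_width'].round(3),o['grasp_force'],'j',o['joint_pos'].round(2))
def yd(a): return [-np.sin(a),np.cos(a),0]
D=[0,0,-1]
E
python3 - <<'E'
from h import *
go([.4496,.2993,.13],toolR(yd(.2244),D))
E
```

```text
inc [-0.3403, -0.2052, 0.0888, -0.001, -0.0002, -0.5261] rows 10.0Traceback (most recent call last):
  File "<stdin>", line 2, in <module>
  File "h.py", line 25, in go
    print('t',o['clock'],'pos',o['position'].round(4),'f',o['ft_force'].round(1),'grip',o['grip_width'].round(3),o['grasp_force'],'j',o['joint_pos'].round(2))
                                                                                        ^^^^^^^^^^^^^^^^^^^^^
AttributeError: 'float' object has no attribute 'round'
```

{"method": "jog_arm", "body": {"increments": [[-0.034,-0.0205,0.009,0,0,-0.1,0.44],[-0.068,-0.041,0.018,0,0,-0.2,0.44],[-0.102,-0.0615,0.027,0,0,-0.3,0.44],[-0.136,-0.082,0.036,0,0,-0.4,0.44],[-0.17,-0.1025,0.044,0,0,-0.526,0.44]], "grip_force": 30}}

```text
clock: 0.57
position: [0.3173, 0.448, 0.1749]
ee_rot: [-0.11, 0.994, -0.0, -0.0]
ft_force: [1.1, 0.3, 0.1]
grip_width: 0.725
grasp_force: 0.0
```

```bash
sed -i "s/o\['grip_width'\].round(3)/round(o['grip_width'],3)/" h.py; python3 - <<'E'
from h import *
go([.4496,.2993,.13],toolR(yd(.2244),D))
E
```

```text
inc [-0.0967, -0.174, 0.045, -0.0006, -0.0003, -0.0045] rows 5.0
t 0.5667 pos [0.3173 0.448  0.1749] f [1.1 0.3 0.1] grip 0.725 0.0 j [-1.01  0.2  -0.03  1.72  0.01  1.22  0.75]
```

{"method": "jog_arm", "body": {"increments": [[-0.0195,-0.035,0.009,0,0,0,0.44],[-0.039,-0.07,0.018,0,0,0,0.44],[-0.058,-0.105,0.027,0,0,0,0.44],[-0.077,-0.14,0.036,0,0,-0.004,0.44],[-0.0967,-0.174,0.045,0,0,-0.004,0.44]]}}

```text
clock: 0.98
position: [0.4487, 0.299, 0.1303]
ee_rot: [-0.11, 0.994, 0.0, 0.0]
ft_force: [1.0, 1.0, -1.1]
grip_width: 0.72
grasp_force: 0.0
```

{"method": "jog_arm", "body": {"increments": [[0,0,0.03,0,0,0,0.44],[0,0,0.05,0,0,0,0.44],[0,0,0.065,0,0,0,0.44],[0,0,0.065,0,0,0,0.44]]}}

```text
clock: 1.32
position: [0.446, 0.2993, 0.0624]
ee_rot: [-0.109, 0.994, -0.002, -0.002]
ft_force: [-1.0, 0.1, -0.5]
grip_width: 0.722
grasp_force: 0.0
```

```bash
python3 - <<'E'
from h import *
go([.4496,.2993,.04],toolR(yd(.2244),D))
save(cam('wrist'),'w1.png')
E
```

```text
inc [-0.0036, -0.0007, 0.0224, -0.0025, -0.005, -0.0051] rows 1.0
t 1.3167 pos [0.446  0.2993 0.0624] f [-1.   0.1 -0.5] grip 0.722 0.0 j [-0.77  0.29  0.1   1.87 -0.04  0.99  1.14]
```

View pics/w1.png

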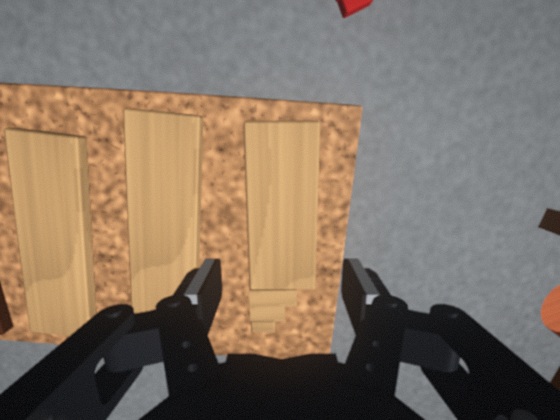

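Wrist view: the chipped board lies between the fingertips (tips at (210,270) and (360,270), board x 247–320, broken end at y≈290–332). I'll check where the TCP projects on it and refine.

```bash
cat >> h.py <<'E'
def proj(c,X):
    X=np.atleast_2d(X).astype(float); 
    return cv2.projectPoints(X,cv2.Rodrigues(c['R'])[0],c['t'],c['K'],np.array([c['k1'],0,0,0.]))[0][:,0]
E
python3 - <<'E'
from h import *
c=cam('wrist'); o=get_obs()
ex=np.array([np.cos(.2244),np.sin(.2244),0]); C=np.array([.4496,.2993,.018]); ey=np.array([-ex[1],ex[0],0])
print('C',proj(c,[C,C-.08*ex+.025*ey,C-.08*ex-.025*ey,C+.08*ex-.025*ey,C+.042*ex+.025*ey,[*o['position'][:2],.018],[*o['position'][:2],.037]]).round(0).tolist())
P=cloud(c); k=np.array([[248,124],[319,123],[316,288]]); print(onplane(c,k,.018).round(4)); print(P[200,283],P[150,340])
go([.4496,.2993,.04],toolR(yd(.2244),D))
E
```

```text
C [[279.0, 236.0], [317.0, 119.0], [239.0, 120.0], [248.0, 331.0], [312.0, 288.0], [282.0, 234.0], [282.0, 244.0]]
[[0.3786 0.263  0.018 ]
 [0.3679 0.3078 0.018 ]
 [0.4843 0.3357 0.018 ]]
[0.42287786 0.29621729 0.01827751] [0.38172916 0.32816077 0.00574028]
inc [-0.0016, -0.0019, 0.0257, -0.0004, -0.0008, -0.0046] rows 1.0
t 1.4167 pos [0.4476 0.3008 0.0657] f [0.1 0.1 0.2] grip 0.718 0.0 j [-0.77  0.29  0.1   1.87 -0.04  0.99  1.14]
```

{"method": "jog_arm", "body": {"increments": [[-0.002,0,0.015,0,0,-0.004,0.44],[-0.002,0,0.025,0,0,-0.004,0.44],[-0.002,0,0.031,0,0,-0.004,0.44],[-0.002,0,0.033,0,0,-0.004,0.44],[-0.002,0,0.033,0,0,-0.004,0.44]]}}

```text
clock: 1.83
position: [0.4495, 0.3013, 0.0326]
ee_rot: [-0.112, 0.994, -0.0, -0.0]
ft_force: [-0.1, 0.6, -0.2]
grip_width: 0.719
grasp_force: 0.0
```

```bash
python3 - <<'E'
from h import *
go([.450,.301,.03],toolR(yd(.2244),D))
E
```

```text
inc [-0.0004, -0.0004, 0.0026, -0.0002, -0.0005, -0.0006] rows 1.0
t 1.8333 pos [0.4495 0.3013 0.0326] f [-0.1  0.6 -0.2] grip 0.719 0.0 j [-0.76  0.33  0.1   1.88 -0.04  0.93  1.15]
```

{"method": "jog_arm", "body": {"increments": [[0,0,0.002,0,0,0,0.44],[0,0,0.004,0,0,0,0.44],[0,0,0.004,0,0,0,0.44]]}}

```text
clock: 2.08
position: [0.4497, 0.3014, 0.0287]
ee_rot: [-0.112, 0.994, 0.0, 0.0]
ft_force: [-0.4, 0.1, 0.3]
grip_width: 0.717
grasp_force: 0.0
```

{"method": "jog_arm", "body": {"increments": [[0,0,0,0,0,0,0],[0,0,0,0,0,0,-0.2],[0,0,0,0,0,0,-0.2],[0,0,0,0,0,0,-0.2],[0,0,0,0,0,0,-0.2]], "grip_force": 40}}

```text
clock: 2.5
position: [0.4498, 0.3014, 0.0288]
ee_rot: [-0.112, 0.994, 0.0, 0.0]
ft_force: [0.1, 0.3, -0.4]
grip_width: 0.403
grasp_force: 0.0
```

```bash
python3 - <<'E'
from h import *
go([.450,.301,.2],toolR(yd(.2244),D))
E
```

```text
inc [-0.0001, -0.0004, -0.1712, 0.0001, 0.0001, -0.0008] rows 5.0
t 2.5 pos [0.4498 0.3014 0.0288] f [ 0.1  0.3 -0.4] grip 0.403 0.0 j [-0.76  0.34  0.1   1.89 -0.04  0.92  1.15]
```

```bash
python3 - <<'E'
from h import *
save(cam('wrist'),'w2.png')
E
```

```text
(no output)
```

View pics/w2.png

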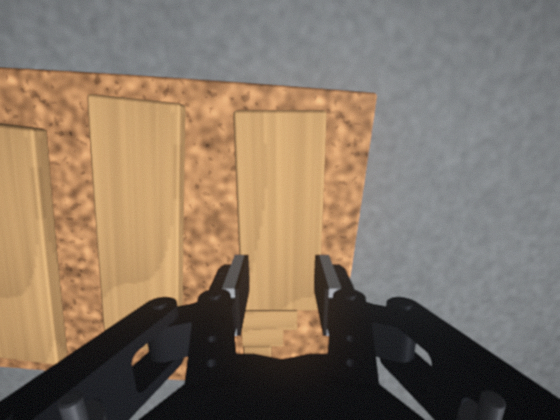

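Wrist view: the pads (inner faces at x≈242 and 320) are closed over the board's top, with the board at x 235–325. So the tips sit higher than assumed. I'll reopen and feel down to the mat.

{"method": "jog_arm", "body": {"increments": [[0,0,-0.004,0,0,0,0.44],[0,0,-0.004,0,0,0,0.44],[0,0,-0.004,0,0,0,0.44],[0,0,0,0,0,0,0.44],[0,0,0.003,0,0,0,0.44]]}}

```text
clock: 2.97
position: [0.4497, 0.3014, 0.0254]
ee_rot: [-0.112, 0.994, 0.0, 0.0]
ft_force: [0.3, -1.0, -0.6]
grip_width: 0.719
grasp_force: 0.0
```

{"method": "jog_arm", "body": {"increments": [[0,0,0.002,0,0,0,0.44],[0,0,0.003,0,0,0,0.44]]}}

```text
clock: 3.13
position: [0.4494, 0.3012, 0.022]
ee_rot: [-0.112, 0.994, -0.0, -0.0]
ft_force: [-0.2, -0.3, -0.5]
grip_width: 0.719
grasp_force: 0.0
```

{"method": "jog_arm", "body": {"increments": [[0,0,0.002,0,0,0,0.44],[0,0,0.003,0,0,0,0.44]]}}

```text
clock: 3.3
position: [0.4496, 0.3013, 0.0193]
ee_rot: [-0.112, 0.994, -0.0, -0.0]
ft_force: [-0.2, 0.0, 0.1]
grip_width: 0.722
grasp_force: 0.0
```

{"method": "jog_arm", "body": {"increments": [[0,0,-0.001,0,0,0,0.3],[0,0,-0.001,0,0,0,0.1],[0,0,-0.001,0,0,0,-0.1],[0,0,-0.001,0,0,0,-0.1],[0,0,-0.001,0,0,0,-0.1]], "grip_force": 40}}

```text
clock: 3.72
position: [0.4498, 0.3014, 0.0208]
ee_rot: [-0.112, 0.994, 0.0, 0.0]
ft_force: [0.6, 0.8, 0.5]
grip_width: 0.447
grasp_force: 0.0
```

```bash
python3 - <<'E'
from h import *
c=cam('wrist'); o=get_obs(); P=cloud(c); print(o['position'],o['grip_width'],o['ft_force'],o['grasp_force'])
R0=Ro.from_quat(o['ee_rot']).as_matrix(); Q=(P-o['position'])@R0
for v in range(235,345,10): print(v,[(u,*(Q[v,u]*1000).round(0).astype(int).tolist()) for u in (215,225,235,245,255,280,310,320,330,340) if np.isfinite(Q[v,u,0])])
save(c,'w3.png')
E
```

```text
[0.44976838 0.30143878 0.02077351] 0.45002849260357075 [ 0.05505715 -0.12267136  0.88671097] 0.0
235 [(215, 10, -40, 15), (225, 9, -34, 15), (235, 10, -28, 14), (245, 14, -20, 2), (255, 14, -15, 2), (280, 14, -1, 3), (310, 13, 17, 4), (320, 14, 22, 3), (330, 9, 30, 16), (340, 9, 36, 15)]
245 [(215, 3, -40, 14), (225, 3, -34, 15), (235, 3, -28, 15), (245, 8, -20, 3), (255, 8, -15, 3), (280, 8, -1, 4), (310, 8, 17, 4), (320, 8, 22, 2), (330, 3, 30, 15), (340, 3, 36, 16)]
255 [(215, -4, -41, 16), (225, -4, -35, 15), (235, 11, -23, -18), (245, 2, -21, 2), (255, 2, -15, 2), (280, 2, -1, 2), (310, 2, 17, 3), (320, 11, 20, -17), (330, 11, 24, -18), (340, -4, 37, 16)]
265 [(215, -10, -41, 14), (225, 7, -28, -21), (235, 11, -21, -30), (245, -5, -21, 3), (255, -4, -15, 3), (280, -5, -1, 3), (310, -4, 17, 3), (320, 6, 19, -20), (330, 11, 23, -30), (340, 7, 29, -22)]
275 [(215, 7, -30, -32), (225, 11, -24, -40), (235, 11, -20, -40), (245, -11, -21, 3), (255, -11, -15, 3), (280, -11, -1, 2), (310, -11, 17, 3), (320, 2, 19, -21), (330, 11, 21, -39), (340, 11, 25, -40)]
285 [(215, 7, -28, -41), (22
[... 504 characters left out ...]
, (310, -31, 18, 2), (320, -32, 24, 4), (330, 4, 20, -51), (340, 11, 21, -63)]
315 [(215, 12, -22, -69), (225, 12, -19, -70), (235, -2, -19, -49), (245, -38, -22, 3), (255, -39, -16, 4), (280, -38, -1, 3), (310, -38, 18, 3), (320, -47, 26, 16), (330, -1, 20, -51), (340, 11, 20, -68)]
325 [(215, 17, -19, -81), (225, 16, -16, -81), (235, -7, -19, -49), (245, -45, -22, 2), (255, -45, -16, 2), (280, -45, -1, 3), (310, -54, 19, 14), (320, -55, 26, 16), (330, -6, 20, -51), (340, 17, 17, -82)]
335 [(215, 17, -18, -86), (225, 17, -15, -85), (235, -10, -19, -51), (245, -53, -23, 4), (255, -52, -16, 2), (280, -52, -1, 2), (310, -62, 20, 14), (320, -62, 26, 15), (330, -10, 20, -52), (340, 17, 16, -86)]
```

View pics/w3.png

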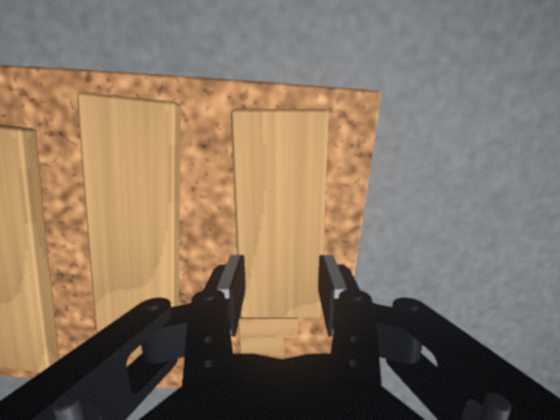

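The wrist depth says the fingertips are really about 18 mm behind the reported TCP (tips at z ≈ 0.038). The pixel geometry agrees: an 80 px gap for 38 mm, against 92 px for the 50 mm board. So the stated 25 mm extent doesn't describe the real tips. I'll go by the measurement: reopen, then feel downwards in small steps.

{"method": "jog_arm", "body": {"increments": [[0,0,0,0,0,0,0.44],[0,0,0,0,0,0,0.44],[0,0,0,0,0,0,0.44],[0,0,0.006,0,0,0,0.44],[0,0,0.01,0,0,0,0.44]]}}

```text
clock: 4.18
position: [0.4497, 0.3014, 0.0102]
ee_rot: [-0.112, 0.994, 0.0, 0.0]
ft_force: [-0.8, 0.3, 0.5]
grip_width: 0.724
grasp_force: 0.0
```

{"method": "jog_arm", "body": {"increments": [[0,0,0.005,0,0,0,0.44],[0,0,0.008,0,0,0,0.44]]}}

```text
clock: 4.35
position: [0.4494, 0.3011, 0.0017]
ee_rot: [-0.112, 0.994, -0.0, -0.0]
ft_force: [-0.4, -1.1, 0.2]
grip_width: 0.721
grasp_force: 0.0
```

```bash
python3 - <<'E'
from h import *
c=cam('wrist'); o=get_obs(); P=cloud(c); print(o['position'],o['grip_width'],o['ft_force'])
R0=Ro.from_quat(o['ee_rot']).as_matrix(); Q=(P-o['position'])@R0
m=(c['color'].max(2)<75)&np.isfinite(Q[...,0]); m[:200]=0
for s in(-1,1):
    k=m&(Q[...,1]*s>0)&(abs(Q[...,1])<.07)&(abs(Q[...,0])<.02); q=Q[k]; i=np.argsort(-q[:,2])[:40]; print(np.median(q[i],0).round(4),q[i[0]].round(4))
print('board z',np.nanmedian(P[180:220,270:290,2]))
E
```

```text
[0.44910529 0.3009546  0.00131702] 0.7196289942030915 [ 0.67585612 -0.14825629  0.38031617]
[ 0.0016 -0.0304 -0.0222] [ 0.0002 -0.0307 -0.0194]
[-0.0007  0.0312 -0.0207] [-0.0045  0.0314 -0.0191]
board z 0.0178743068609059
```

{"method": "jog_arm", "body": {"increments": [[-0.001,0,0.004,0,0,0,0.44],[-0.001,0,0.008,0,0,0,0.44],[-0.001,0,0.01,0,0,0,0.44],[-0.001,0,0.01,0,0,0,0.44]]}}

```text
clock: 4.73
position: [0.4504, 0.3014, -0.0079]
ee_rot: [-0.112, 0.994, -0.0, -0.0]
ft_force: [-0.2, 0.0, -0.2]
grip_width: 0.717
grasp_force: 0.0
```

{"method": "jog_arm", "body": {"increments": [[0,0,0,0,0,0,0.3],[0,0,0,0,0,0,0.1],[0,0,0,0,0,0,-0.1],[0,0,0,0,0,0,-0.1]], "grip_force": 40}}

```text
clock: 5.07
position: [0.4509, 0.3018, -0.0069]
ee_rot: [-0.112, 0.994, 0.0, 0.0]
ft_force: [-0.7, -0.3, 2.2]
grip_width: 0.572
grasp_force: 41.9
```

Gripped: width 0.572, 42 N. Now lift straight up and fit the rest's valley from the top cloud.

{"method": "jog_arm", "body": {"increments": [[0,0,-0.02,0,0,0,-0.1],[0,0,-0.055,0,0,0,-0.1],[0,0,-0.095,0,0,0,-0.1],[0,0,-0.135,0,0,0,-0.1],[0,0,-0.175,0,0,0,-0.1]], "grip_force": 50}}

```text
clock: 5.48
position: [0.4503, 0.3012, 0.1695]
ee_rot: [-0.112, 0.994, -0.0, -0.0]
ft_force: [1.1, 2.0, -0.1]
grip_width: 0.566
grasp_force: 53.3
```

```bash
python3 - <<'E'
from h import *
P=np.load('P0.npy')
C=np.array([.48812,-.12041]);yaw=-.1349;ex=np.array([np.cos(yaw),np.sin(yaw)]); ey=np.array([-ex[1],ex[0]])
Q=P[185:260,290:345].reshape(-1,3); a=(Q[:,:2]-C)@ex; b=(Q[:,:2]-C)@ey; z=Q[:,2]
for s in(-1,1):
    k=(abs(a-s*.05)<.014)&(z>.074)
    L=k&(b>-.016)&(b<.008); S=k&(b<-.024)&(b>-.038)
    # drop side-wall pts: keep near upper envelope
    l=np.median((z-b)[L]); L&=abs(z-b-l)<.004; sh=np.median((z+b)[S]); S&=abs(z+b-sh)<.004
    l=np.mean((z-b)[L]); sh=np.mean((z+b)[S]); print(s,L.sum(),S.sum(),'zv',(l+sh)/2,'bv',(sh-l)/2,'a',a[k].min(),a[k].max())
    kk=k&(z>.06); print(np.percentile(a[kk],[3,97]))
go([0.45,.3,.2],toolR(yd(-.1349),D))
E
```

```text
-1 48 29 zv 0.07937633773331365 bv -0.019439840606680404 a -0.056901418475227054 -0.0396491424419371
[-0.05652154 -0.04035801]
1 48 23 zv 0.07992725935631077 bv -0.018727098110904467 a 0.042665480558250625 0.059985039376337736
[0.04307292 0.05905938]
inc [0.0006, -0.0011, -0.0305, -0.0002, -0.0003, 0.3584] rows 3.0
t 5.4833 pos [0.4503 0.3012 0.1695] f [ 1.1  2.  -0.1] grip 0.566 53.326932191848755 j [-0.77  0.18  0.11  1.76 -0.02  1.21  1.14]
```

```bash
cat >> h.py <<'E'
s2=np.sqrt(.5)
RY=-.128; rx=np.array([np.cos(RY),np.sin(RY),0]); ry=np.array([-rx[1],rx[0],0]); Z=np.array([0,0,1.])
_e=np.array([np.cos(-.1349),np.sin(-.1349)])
V=np.array([.48812,-.12041,.080]); V[:2]+=_e*.0012+np.array([-_e[1],_e[0]])*-.0191
by=s2*(ry+Z); bz=s2*(Z-ry)
BC=V+.025*by+.006*bz      # board centre on rest
RP=toolR(by,-bz)
E
python3 - <<'E'
from h import *
c=cam('wrist');o=get_obs();P=cloud(c);R0=Ro.from_quat(o['ee_rot']).as_matrix(); Q=(P-o['position'])@R0
q=Q[150:220,260:300].reshape(-1,3); print('board top in tool z',np.nanpercentile(q[:,2],[5,50,95]))
m=((abs(Q[...,2]+.024)<.006)&(np.abs(Q[...,1])<.035)&(Q[...,0]>.02)&(Q[...,0]<.1)); r=cv2.minAreaRect((Q[m][:,:2]*1000).astype(np.float32)); print(r,Q[m].min(0),Q[m].max(0))
print('V',V,'BC',BC)
tcp=BC-.019*bz
print(tcp); go(tcp+.08*bz+.003*by,RP)
E
```

```text
board top in tool z [-0.01776462 -0.01671209 -0.01568451]
((53.422210693359375, -1.4734954833984375), (47.33878707885742, 62.41865158081055), 89.95882415771484) [ 0.02221495 -0.02516394 -0.01935392] [ 0.08464659  0.02218374 -0.01800005]
V [ 0.48674032 -0.13949786  0.08      ] BC [ 0.48845531 -0.12617274  0.10192031]
[ 0.4901703  -0.11284762  0.08848528]
inc [0.0754, -0.4654, 0.0278, -0.7704, -0.1296, 0.3361] rows 12.0
t 5.5333 pos [0.4535 0.3035 0.1781] f [3.  2.7 6.8] grip 0.57 53.4511399269104 j [-0.77  0.17  0.11  1.75 -0.02  1.21  1.14]
```

{"method": "jog_arm", "body": {"increments": [[0.006,-0.038,0,-0.06,-0.01,0.03,-0.1],[0.0125,-0.077,0,-0.13,-0.02,0.06,-0.1],[0.019,-0.116,0,-0.2,-0.035,0.09,-0.1],[0.025,-0.155,0,-0.28,-0.05,0.12,-0.1],[0.031,-0.194,0,-0.36,-0.06,0.15,-0.1]]}}

```text
clock: 5.95
position: [0.4636, 0.104, 0.1685]
ee_rot: [-0.035, 0.982, 0.183, 0.012]
ft_force: [1.4, -0.8, -1.1]
grip_width: 0.569
grasp_force: 53.4
```

```bash
python3 - <<'E'
from h import *
tcp=BC-.019*bz
go(tcp+.08*bz+.003*by,RP)
E
```

```text
inc [-0.0014, -0.2611, -0.0777, -0.4127, -0.0752, 0.1822] rows 7.0
t 5.95 pos [0.4636 0.104  0.1685] f [ 1.4 -0.8 -1.1] grip 0.569 53.37998628616333 j [-0.41  0.02  0.37  1.99 -0.41  1.14  1.78]
```

{"method": "jog_arm", "body": {"increments": [[0,-0.037,-0.011,-0.06,-0.01,0.026,-0.1],[0,-0.075,-0.022,-0.12,-0.02,0.052,-0.1],[0,-0.112,-0.033,-0.18,-0.033,0.078,-0.1],[-0.001,-0.149,-0.044,-0.24,-0.044,0.104,-0.1],[-0.001,-0.187,-0.055,-0.3,-0.055,0.13,-0.1]]}}

```text
clock: 6.37
position: [0.4781, -0.09, 0.1531]
ee_rot: [0.032, 0.944, 0.328, 0.021]
ft_force: [2.5, -0.2, -0.8]
grip_width: 0.568
grasp_force: 53.4
```

```bash
python3 - <<'E'
from h import *
tcp=BC-.019*bz
go(tcp+.08*bz+.003*by,RP)
E
```

```text
inc [-0.0107, -0.0636, -0.0425, -0.1148, -0.0214, 0.0521] rows 2.0
t 6.3667 pos [ 0.4781 -0.09    0.1531] f [ 2.5 -0.2 -0.8] grip 0.568 53.39253544807434 j [-0.01  0.34  0.62  1.85 -0.77  1.46  2.38]
```

{"method": "jog_arm", "body": {"increments": [[-0.005,-0.032,-0.03,-0.06,-0.01,0.026,-0.1],[-0.0107,-0.0636,-0.0425,-0.1148,-0.0214,0.0521,-0.1],[-0.0107,-0.0636,-0.0425,-0.1148,-0.0214,0.0521,-0.1],[-0.0107,-0.0636,-0.0425,-0.1148,-0.0214,0.0521,-0.1]]}}

```text
clock: 6.7
position: [0.4815, -0.1681, 0.1435]
ee_rot: [0.063, 0.923, 0.38, 0.021]
ft_force: [-0.5, 0.5, 0.4]
grip_width: 0.568
grasp_force: 53.4
```

```bash
python3 - <<'E'
from h import *
tcp=BC-.019*bz
c=cam('wrist');o=get_obs();P=cloud(c);R0=Ro.from_quat(o['ee_rot']).as_matrix(); Q=(P-o['position'])@R0
q=Q[150:220,260:300].reshape(-1,3); print('board top in tool z',np.nanpercentile(q[:,2],[5,50,95]))
m=((abs(Q[...,2]+.024)<.006)&(np.abs(Q[...,1])<.035)&(Q[...,0]>.02)&(Q[...,0]<.1)).astype(np.uint8); m=cv2.morphologyEx(m,cv2.MORPH_OPEN,np.ones((3,3)))>0
print(Q[m].min(0),Q[m].max(0),np.polyfit(Q[m][:,0],Q[m][:,2],1),np.polyfit(Q[m][:,1],Q[m][:,2],1))
np.save('w4.npy',c,allow_pickle=True)
go(tcp+.08*bz+.003*by,RP)
# valley from wrist cloud in world
A=((P-V)@rx);B=(P-V)@ry;
for s in(-1,1):
    k=(abs(A-s*.05)<.012)&(abs(B)<.035)&(P[...,2]>.07)&(P[...,2]<.12); 
    for lo in range(-16,34,5):
        kk=k&(B*1000>=lo)&(B*1000<lo+5)
        if kk.sum()>5: print(s,lo,kk.sum(),np.percentile(P[kk][:,2],[20,50,80]).round(4),B[kk].mean().round(4))
E
```

```text
board top in tool z [-0.02594665 -0.02494353 -0.02394642]
[ 0.02000991 -0.02775006 -0.02746372] [ 0.08315784  0.02265058 -0.02139932] [ 0.0004363  -0.02493982] [-7.55120594e-05 -2.49166465e-02]
inc [-0.0008, 0.0008, -0.0019, -0.0034, -0.0034, -0.0045] rows 1.0
t 6.75 pos [ 0.4825 -0.1659  0.1453] f [-0.3  1.3 -0.7] grip 0.566 53.39942514896393 j [ 0.18  0.53  0.63  1.71 -0.86  1.64  2.5 ]
```

{"method": "jog_arm", "body": {"increments": [[-0.003,0.002,0.02,-0.003,-0.003,-0.004,-0.1],[-0.003,0.002,0.045,-0.003,-0.003,-0.004,-0.1],[-0.003,0.002,0.065,-0.003,-0.003,-0.004,-0.1],[-0.003,0.002,0.069,-0.003,-0.003,-0.004,-0.1],[-0.003,0.002,0.069,-0.003,-0.003,-0.004,-0.1]]}}

```text
clock: 7.17
position: [0.4924, -0.1131, 0.1001]
ee_rot: [0.056, 0.922, 0.382, 0.025]
ft_force: [0.5, -0.7, -0.7]
grip_width: 0.569
grasp_force: 53.4
```

```bash
python3 - <<'E'
from h import *
go(BC-.019*bz+.004*by+.002*rx,RP)
E
```

```text
inc [0.0003, -0.0042, 0.0082, 0.0013, -0.0022, 0.0065] rows 1.0
t 7.1667 pos [ 0.4924 -0.1131  0.1001] f [ 0.5 -0.7 -0.7] grip 0.569 53.363948464393616 j [ 0.12  0.53  0.59  1.8  -0.91  1.52  2.52]
```

{"method": "jog_arm", "body": {"increments": [[0,-0.002,0.003,0,0,0.003,-0.1],[0,-0.004,0.006,0,0,0.005,-0.1],[0,-0.004,0.007,0,0,0.005,-0.1]]}}

```text
clock: 7.42
position: [0.4926, -0.1144, 0.0918]
ee_rot: [0.06, 0.922, 0.382, 0.025]
ft_force: [0.4, 0.0, -1.0]
grip_width: 0.57
grasp_force: 53.4
```

```bash
python3 - <<'E'
from h import *
go(BC-.019*bz+.003*by+.002*rx,RP)
b=cam('side'); P=cloud(b)
uv=proj(b,[V])[0].astype(int);print(uv)
x0,y0=uv-[75,60]; cv2.imwrite('pics/s5.png',cv2.resize(b['color'][y0:y0+110,x0:x0+150,::-1],None,fx=5,fy=5,interpolation=cv2.INTER_CUBIC))
E
```

```text
inc [0.0006, 0.0016, 0.0032, -0.0008, 0.0012, -0.0022] rows 1.0
t 7.4167 pos [ 0.4926 -0.1144  0.0918] f [ 0.4  0.  -1. ] grip 0.57 53.36975455284119 j [ 0.12  0.55  0.58  1.81 -0.92  1.51  2.53]
[283 245]
```

View pics/s5.png

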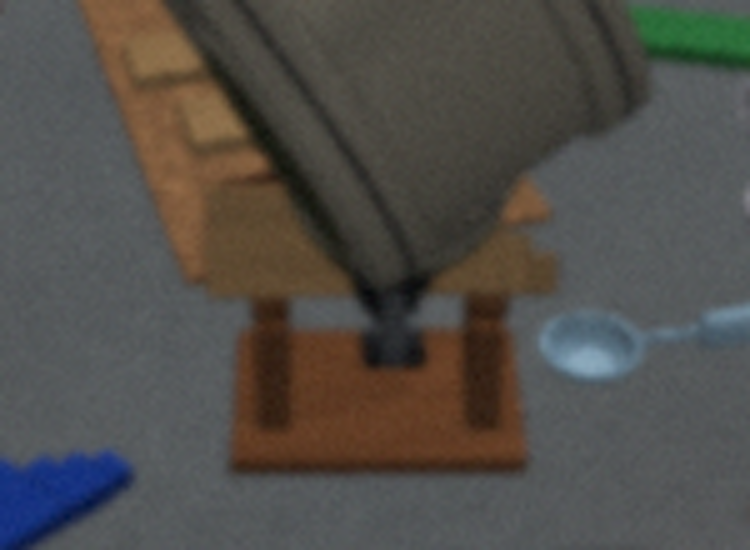

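The side view shows the board centred over the rest (x 205–555 against rest 235–525), its lower edge at y≈295 just at the cradles, chip at right and up. I'll feel the last few mm.

{"method": "jog_arm", "body": {"increments": [[0,0.001,0.002,0,0,0,-0.1],[0,0.001,0.004,0,0,0,-0.1],[0,0.001,0.004,0,0,0,-0.1]]}}

```text
clock: 7.72
position: [0.4929, -0.112, 0.0909]
ee_rot: [0.061, 0.922, 0.382, 0.025]
ft_force: [-5.6, -7.1, 12.0]
grip_width: 0.569
grasp_force: 54.9
```

```bash
python3 - <<'E'
from h import *
go(BC-.019*bz+.003*by+.002*rx,RP)
E
```

```text
inc [0.0006, 0.0005, 0.0008, -0.0007, 0.0026, -0.0024] rows 1.0
t 7.7167 pos [ 0.4929 -0.112   0.0909] f [-5.6 -7.1 12. ] grip 0.569 54.93077516555786 j [ 0.12  0.54  0.58  1.81 -0.92  1.5   2.53]
```

{"method": "jog_arm", "body": {"increments": [[0,0,-0.001,0,0,0,-0.1],[0,-0.002,-0.001,0,0,0,-0.1],[0,-0.002,-0.001,0,0,0,-0.1]]}}

```text
clock: 7.97
position: [0.4931, -0.1131, 0.0899]
ee_rot: [0.06, 0.922, 0.382, 0.025]
ft_force: [-2.4, -2.7, 9.1]
grip_width: 0.568
grasp_force: 54.4
```

{"method": "jog_arm", "body": {"increments": [[0,0,0,0,0,0,0.2],[0,0,0,0,0,0,0.25],[0,0,0,0,0,0,0.5],[0,0,0,0,0,0,0.5],[0,0,0,0,0,0,0.5]]}}

```text
clock: 8.38
position: [0.4926, -0.1121, 0.0886]
ee_rot: [0.06, 0.922, 0.382, 0.024]
ft_force: [-0.3, -0.6, 0.6]
grip_width: 0.751
grasp_force: 0.0
```

{"method": "jog_arm", "body": {"increments": [[0,0,-0.02,0,0,0,0.5],[0,0,-0.05,0,0,0,0.5],[0,0,-0.09,0,0,0,0.5],[0,0,-0.13,0,0,0,0.5],[0,0,-0.13,0,0,0,0.5]]}}

```text
clock: 8.8
position: [0.4808, -0.21, 0.1851]
ee_rot: [0.062, 0.923, 0.379, 0.028]
ft_force: [-0.0, -1.2, 0.1]
grip_width: 0.754
grasp_force: 0.0
```

```bash
python3 - <<'E'
from h import *
c=cam('wrist');o=get_obs();P=cloud(c)
a=(P-BC)@rx;b=(P-BC)@by;n=(P-BC)@bz
m=(abs(n)<.015)&(abs(b)<.035)&(abs(a)<.1); 
print(m.sum(),'n',np.percentile(n[m],[5,50,95]),'a',np.percentile(a[m],[.5,99.5]),'b',np.percentile(b[m],[.5,99.5]))
k=m&(abs(n-np.median(n[m]))<.004)
A=np.c_[a[k],b[k],np.ones(k.sum())]; print('plane',np.linalg.lstsq(A,n[k],rcond=None)[0])
for lo in range(-80,80,20):
    q=k&(a*1000>lo)&(a*1000<lo+20)
    if q.sum()>20: print(lo,np.percentile(b[q],[1,99]).round(4))
save(c,'w6.png'); go(BC,toolR(-bz,-by)); go(BC,toolR(bz,-by))
E
```

```text
8478 n [0.00507973 0.00645905 0.00764703] a [-0.07912301  0.07704799] b [-0.03096727  0.02444169]
plane [0.00280612 0.00092166 0.00648305]
-80 [-0.0244  0.0246]
-60 [-0.025   0.0242]
-40 [-0.0246  0.0239]
-20 [-0.0244  0.0243]
0 [-0.0248  0.0238]
20 [-0.0252  0.0242]
40 [-0.031   0.0167]
60 [-0.0256  0.0014]
inc [0.0036, 0.0009, 0.1146, 1.567, 0.0023, -0.0063] rows 13.0
t 8.85 pos [ 0.481  -0.2072  0.1826] f [ 0.5  0.4 -1.4] grip 0.75 0.0 j [ 0.24  0.54  0.65  1.61 -0.85  1.73  2.49]
inc [0.0036, 0.0009, 0.1146, 0.0032, -2.2132, 2.2216] rows 26.0
t 8.85 pos [ 0.481  -0.2072  0.1826] f [ 0.5  0.4 -1.4] grip 0.75 0.0 j [ 0.24  0.54  0.65  1.61 -0.85  1.73  2.49]
```

View pics/w6.png

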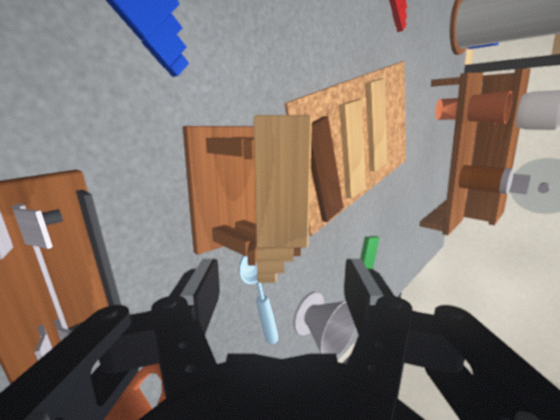

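Wrist view: the board lies released in the rest (x 253–312, y 115–285, chip at the bottom end). Its edges measure ±25 mm about the expected centre, so it is seated. Next, swing over the top for the upper-edge grasp.

```bash
cat >> h.py <<'E'
RQ=toolR(-bz,-by)
E
python3 - <<'E'
from h import *
go(BC+Z*.13,toolR(ry,D)); go(BC+by*.085,RQ)
E
```

```text
inc [0.0033, 0.0924, 0.0223, 0.7816, 0.0042, -0.0046] rows 7.0
t 8.85 pos [ 0.481  -0.2072  0.1826] f [ 0.5  0.4 -1.4] grip 0.75 0.0 j [ 0.24  0.54  0.65  1.61 -0.85  1.73  2.49]
inc [0.0038, 0.0859, 0.1143, 1.567, 0.0023, -0.0063] rows 13.0
t 8.85 pos [ 0.481  -0.2072  0.1826] f [ 0.5  0.4 -1.4] grip 0.75 0.0 j [ 0.24  0.54  0.65  1.61 -0.85  1.73  2.49]
```

{"method": "jog_arm", "body": {"increments": [[0.001,0.03,0,0.11,0,0,0.3],[0.002,0.055,0.003,0.23,0,0,0.2],[0.003,0.075,0.008,0.35,0,0,0.1],[0.003,0.085,0.015,0.47,0,0,0],[0.003,0.0924,0.022,0.59,0,0,0]]}}

```text
clock: 9.27
position: [0.4895, -0.1214, 0.2315]
ee_rot: [0.063, 0.993, 0.095, 0.008]
ft_force: [-0.1, 0.3, -0.7]
grip_width: 0.499
grasp_force: 0.0
```

```bash
python3 - <<'E'
from h import *
go(BC+Z*.13,toolR(ry,D)); go(BC+by*.085,RQ)
E
```

```text
inc [0.0004, -0.0047, -0.0014, 0.1913, 0.0037, 0.0004] rows 2.0
t 9.2667 pos [ 0.4895 -0.1214  0.2315] f [-0.1  0.3 -0.7] grip 0.499 0.0 j [-0.33  0.08  0.66  1.77 -0.24  1.35  1.83]
inc [0.0007, 0.041, 0.0787, 0.9767, 0.0037, -0.0011] rows 8.0
t 9.2667 pos [ 0.4895 -0.1214  0.2315] f [-0.1  0.3 -0.7] grip 0.499 0.0 j [-0.33  0.08  0.66  1.77 -0.24  1.35  1.83]
```

{"method": "jog_arm", "body": {"increments": [[0,0.015,0,0.12,0,0,-0.06],[0,0.03,0.008,0.24,0,0,-0.06],[0,0.04,0.018,0.36,0,0,-0.06],[0,0.045,0.03,0.48,0,0,-0.06],[0.001,0.045,0.042,0.6,0.002,0,-0.06]]}}

```text
clock: 9.68
position: [0.495, -0.0677, 0.1981]
ee_rot: [0.061, 0.977, -0.202, -0.012]
ft_force: [0.4, 0.9, -0.9]
grip_width: 0.467
grasp_force: 0.0
```

```bash
python3 - <<'E'
from h import *
go(BC+by*.085,RQ)
E
```

```text
inc [-0.001, 0.0155, 0.0326, 0.3775, 0.0024, 0.0033] rows 4.0
t 9.6833 pos [ 0.495  -0.0677  0.1981] f [ 0.4  0.9 -0.9] grip 0.467 0.0 j [-0.63  0.13  0.44  1.83  0.34  1.34  1.15]
```

{"method": "jog_arm", "body": {"increments": [[0,0.008,0.008,0.12,0,0,-0.06],[0,0.012,0.016,0.24,0,0,-0.06],[-0.001,0.015,0.025,0.36,0.002,0.003,-0.06],[-0.001,0.0155,0.0326,0.3775,0.002,0.003,-0.06],[-0.001,0.0155,0.0326,0.3775,0.002,0.003,-0.06]]}}

```text
clock: 10.1
position: [0.4937, -0.0681, 0.1587]
ee_rot: [0.058, 0.922, -0.382, -0.029]
ft_force: [-0.6, -0.4, 1.0]
grip_width: 0.471
grasp_force: 0.0
```

```bash
python3 - <<'E'
from h import *
c=cam('wrist');o=get_obs();P=cloud(c);R0=Ro.from_quat(o['ee_rot']).as_matrix(); Q=(P-o['position'])@R0
k=(abs(Q[...,1])<.035)&(abs(Q[...,0])<.02)&(Q[...,2]<.005)&(Q[...,2]>-.06)&(c['color'].max(2)<90)
for s in(-1,1):
    q=Q[k&(s*Q[...,1]>0)]; 
    if len(q)>30: i=np.argsort(-q[:,2])[:30]; print('tip',np.median(q[i],0).round(4))
b=(P-BC)@by; a=(P-BC)@rx; n=(P-BC)@bz
m=(abs(n)<.009)&(abs(b-.024)<.006)&(a<-.01)&(a>-.09)
print('edge pts',m.sum(),np.percentile(n[m],[2,50,98]) if m.sum() else 0,np.percentile(b[m],[50,98]))
go(BC-by*.014,RQ)
E
```

```text
tip [-0.0009 -0.0175 -0.0155]
tip [ 0.0002  0.0227 -0.0149]
edge pts 1648 [-0.00751301 -0.00023006  0.00552175] [0.02423651 0.02567117]
inc [-0.0021, 0.0008, 0.0958, 0.0028, -0.0075, 0.0021] rows 3.0
t 10.15 pos [ 0.4943 -0.0694  0.1605] f [ 0.5 -0.5  0.3] grip 0.469 0.0 j [-0.75  0.35  0.4   1.84  0.55  1.42  0.89]
```

{"method": "jog_arm", "body": {"increments": [[-0.001,-0.001,0.02,0.003,-0.007,0.002,-0.06],[-0.002,-0.001,0.045,0.003,-0.007,0.002,-0.06],[-0.002,-0.001,0.07,0.003,-0.007,0.002,-0.06],[-0.002,-0.001,0.088,0.003,-0.007,0.002,-0.06],[-0.002,-0.001,0.093,0.003,-0.007,0.002,-0.06]]}}

```text
clock: 10.57
position: [0.4865, -0.1389, 0.0965]
ee_rot: [0.063, 0.922, -0.381, -0.024]
ft_force: [0.0, -0.3, 0.9]
grip_width: 0.473
grasp_force: 0.0
```

```bash
python3 - <<'E'
from h import *
go(BC-by*.014,RQ)
c=cam('wrist');P=cloud(c);o=get_obs();R0=Ro.from_quat(o['ee_rot']).as_matrix(); Q=(P-o['position'])@R0
b=(P-BC)@by; a=(P-BC)@rx; n=(P-BC)@bz
m=(abs(n)<.009)&(abs(b-.024)<.006)&(a<-.02)&(a>-.09)
print('edge tool y,z',np.percentile(Q[m][:,1],[2,50,98]).round(4),np.median(Q[m][:,2]))
k=(abs(Q[...,1])<.035)&(abs(Q[...,0])<.02)&(Q[...,2]<.005)&(Q[...,2]>-.06)&(c['color'].max(2)<90)
for s in(-1,1): print(np.percentile(np.abs(Q[k&(s*Q[...,1]>0)&(Q[...,2]>-.045)][:,1]),[1,5]) if (k&(s*Q[...,1]>0)).sum()>10 else 0)
E
```

```text
inc [-0.0002, 0.0053, 0.0011, 0.0018, -0.003, -0.0073] rows 1.0
t 10.5667 pos [ 0.4865 -0.1389  0.0965] f [ 0.  -0.3  0.9] grip 0.473 0.0 j [-0.67  0.4   0.44  1.95  0.59  1.22  0.87]
edge tool y,z [-0.0014  0.0046  0.0123] -0.03633996025785688
[0.01993405 0.02000916]
[0.0199166  0.01997168]
```

{"method": "jog_arm", "body": {"increments": [[0,0.003,0,0,0,0,-0.06],[0,0.0045,0,0.002,-0.003,-0.007,-0.06],[0,0.0045,0,0.002,-0.003,-0.007,-0.06]]}}

```text
clock: 10.87
position: [0.4895, -0.1309, 0.0939]
ee_rot: [0.056, 0.922, -0.382, -0.023]
ft_force: [-0.6, -0.7, -0.4]
grip_width: 0.472
grasp_force: 0.0
```

```bash
python3 - <<'E'
from h import *
go(BC-by*.014,RQ)
c=cam('wrist');P=cloud(c);o=get_obs();R0=Ro.from_quat(o['ee_rot']).as_matrix(); Q=(P-o['position'])@R0
b=(P-BC)@by; a=(P-BC)@rx; n=(P-BC)@bz
m=(abs(n)<.009)&(abs(b-.024)<.006)&(a<-.02)&(a>-.09)
print('edge tool y,z',np.percentile(Q[m][:,1],[2,50,98]).round(4),np.median(Q[m][:,2]))
E
```

```text
inc [0.0017, -0.0025, 0.0051, -0.0002, 0.0061, 0.0044] rows 1.0
t 10.8667 pos [ 0.4895 -0.1309  0.0939] f [-0.6 -0.7 -0.4] grip 0.472 0.0 j [-0.68  0.41  0.43  1.94  0.6   1.22  0.87]
edge tool y,z [-0.008  -0.002   0.0054] -0.03357282515881463
```

{"method": "jog_arm", "body": {"increments": [[0,-0.001,0.002,0,0.003,0.002,-0.06],[0,-0.0015,0.003,0,0.004,0.003,-0.06],[0,-0.0015,0.003,0,0.004,0.003,-0.4],[0,-0.0015,0.003,0,0.004,0.003,-0.55]], "grip_force": 40}}

```text
clock: 11.25
position: [0.4882, -0.1356, 0.0924]
ee_rot: [0.059, 0.922, -0.383, -0.025]
ft_force: [0.1, 0.3, -0.8]
grip_width: 0.229
grasp_force: 0.0
```

{"method": "jog_arm", "body": {"increments": [[0,0,0,0,0,0,-0.65],[0,0,0,0,0,0,-0.75],[0,0,0,0,0,0,-0.9],[0,0,0,0,0,0,-0.9],[0,0,0,0,0,0,-0.9]]}}

```text
clock: 11.67
position: [0.4882, -0.1362, 0.0933]
ee_rot: [0.059, 0.921, -0.383, -0.025]
ft_force: [-2.8, -0.5, 7.3]
grip_width: 0.131
grasp_force: 40.3
```

```bash
python3 - <<'E'
from h import *
go(BC-by*.014,RQ)
E
```

```text
inc [0.001, 0.0009, 0.0008, -0.0033, -0.0007, -0.0004] rows 1.0
t 11.6667 pos [ 0.4882 -0.1362  0.0933] f [-2.8 -0.5  7.3] grip 0.131 40.31595468521118 j [-0.67  0.41  0.43  1.94  0.6   1.22  0.87]
```

{"method": "jog_arm", "body": {"increments": [[0,-0.001,-0.01,0,0,0,-0.9],[0,-0.003,-0.03,0,0,0,-0.9],[0,-0.004,-0.06,0,0,0,-0.9],[0,-0.004,-0.09,0,0,0,-0.9],[0,-0.01,-0.12,0,0,0,-0.9]], "grip_force": 60}}

```text
clock: 12.08
position: [0.4979, -0.0561, 0.1849]
ee_rot: [0.058, 0.922, -0.382, -0.025]
ft_force: [1.0, 0.2, -0.3]
grip_width: 0.127
grasp_force: 60.4
```

```bash
python3 - <<'E'
from h import *
P=np.load('P0.npy'); Q=P[180:258,355:408].reshape(-1,3)
C=np.array([.51041,-.30816]);yaw=-.0656;ex=np.array([np.cos(yaw),np.sin(yaw)]); ey=np.array([-ex[1],ex[0]])
a=(Q[:,:2]-C)@ex; b=(Q[:,:2]-C)@ey; z=Q[:,2]
for s in(-1,1):
    k=(abs(a-s*.05)<.016)&(z>.03)
    for nm,lo,hi in(('fix',-.03,-.012),('spr',-.009,.009)):
        q=k&(b>lo)&(b<hi); p=np.polyfit(z[q],b[q],1); print(s,nm,q.sum(),'slope',p[0].round(3),'b@30,45',np.polyval(p,[.03,.045]).round(4),'a',np.percentile(a[q],[3,97]).round(3),'z',np.percentile(z[q],[5,95]).round(3))
        i=np.argsort(z[q]); print([(round(z[q][j]*1000),round(b[q][j]*1000)) for j in i[::3]])
go([C[0],C[1],.2],toolR(yd(-.066),D))
E
```

```text
-1 fix 43 slope -0.358 b@30,45 [-0.0137 -0.019 ] a [-0.061 -0.036] z [0.032 0.051]
[(31, -15), (33, -14), (36, -15), (37, -15), (39, -16), (41, -18), (41, -17), (42, -18), (43, -17), (44, -19), (46, -19), (48, -22), (50, -21), (51, -20), (52, -20)]
-1 spr 31 slope 0.252 b@30,45 [-0.0023  0.0015] a [-0.061 -0.037] z [0.031 0.056]
[(30, -7), (31, 9), (34, -5), (36, -5), (44, 0), (49, 1), (51, 1), (51, 5), (53, 5), (55, 6), (58, 6)]
1 fix 34 slope -0.294 b@30,45 [-0.0148 -0.0192] a [0.039 0.061] z [0.031 0.05 ]
[(30, -14), (32, -14), (38, -16), (38, -18), (40, -17), (42, -17), (43, -20), (45, -20), (48, -22), (49, -18), (50, -23), (51, -20)]
1 spr 27 slope 0.418 b@30,45 [-0.0054  0.0009] a [0.039 0.061] z [0.033 0.055]
[(30, 3), (34, -4), (36, -4), (39, -3), (49, 5), (52, 3), (52, 3), (54, 3), (55, 7)]
inc [-0.0442, -0.1863, 0.1652, -0.7863, -0.0254, -0.0565] rows 7.0
t 12.0833 pos [ 0.4979 -0.0561  0.1849] f [ 1.   0.2 -0.3] grip 0.127 60.36389350891113 j [-0.77  0.33  0.4   1.8   0.55  1.47  0.9 ]
```

{"method": "jog_arm", "body": {"increments": [[-0.006,-0.027,0.023,-0.11,-0.004,-0.008,-0.9],[-0.012,-0.053,0.047,-0.22,-0.007,-0.016,-0.9],[-0.019,-0.08,0.071,-0.34,-0.011,-0.024,-0.9],[-0.025,-0.106,0.094,-0.45,-0.014,-0.032,-0.9],[-0.032,-0.133,0.118,-0.56,-0.018,-0.04,-0.9]]}}

```text
clock: 12.5
position: [0.5072, -0.2348, 0.1968]
ee_rot: [0.042, 0.992, -0.118, -0.005]
ft_force: [0.4, 0.6, -1.3]
grip_width: 0.127
grasp_force: 60.4
```

```bash
cat >> h.py <<'E'
CY=-.066; cx=np.array([np.cos(CY),np.sin(CY),0]); cy=np.array([-cx[1],cx[0],0])
S=np.array([.51041,-.30816,.014])-.0085*cy
RC=toolR(cy,D)
E
python3 - <<'E'
from h import *
go([*S[:2],.18],RC)
E
```

```text
inc [-0.0097, -0.0751, 0.0354, -0.2365, -0.003, -0.0194] rows 3.0
t 12.5 pos [ 0.5072 -0.2348  0.1968] f [ 0.4  0.6 -1.3] grip 0.127 60.365896224975586 j [-0.32  0.16  0.58  1.77  0.15  1.2   1.69]
```

{"method": "jog_arm", "body": {"increments": [[-0.003,-0.025,0.01,-0.08,-0.001,-0.006,-0.9],[-0.006,-0.05,0.02,-0.16,-0.002,-0.013,-0.9],[-0.0097,-0.0751,0.0354,-0.2365,-0.003,-0.019,-0.9],[-0.0097,-0.0751,0.0354,-0.2365,-0.003,-0.019,-0.9],[-0.0097,-0.0751,0.0354,-0.2365,-0.003,-0.019,-0.9]]}}

```text
clock: 12.92
position: [0.5071, -0.3184, 0.1773]
ee_rot: [0.037, 0.999, -0.003, -0.004]
ft_force: [0.8, 0.8, -1.7]
grip_width: 0.133
grasp_force: 60.4
```

{"method": "jog_arm", "body": {"increments": [[0,0,0,0,0,0,-0.9],[0,0,0,0,0,0,-0.9]]}}

```text
clock: 13.08
position: [0.5102, -0.3128, 0.1781]
ee_rot: [0.032, 0.999, -0.002, -0.003]
ft_force: [-0.6, -0.1, -1.5]
grip_width: 0.132
grasp_force: 60.4
```

```bash
python3 - <<'E'
from h import *
go([*S[:2],.12],RC)
c=cam('wrist');P=cloud(c);o=get_obs();R0=Ro.from_quat(o['ee_rot']).as_matrix(); Q=(P-o['position'])@R0
# board edge (upper) in tool frame at x in .02...08
m=(abs(Q[...,1])<.02)&(Q[...,2]<.03)&(Q[...,2]>-.045)&(Q[...,0]>.022)&(Q[...,0]<.1)
q=Q[m]; print(len(q),np.percentile(q,[1,50,99],axis=0).round(4).tolist()); t=q[q[:,2]<-.03]; print('top edge',len(t),np.percentile(t[:,1],[2,98]),np.median(t[:,2]),'yaw',np.polyfit(t[:,0],t[:,1],1), 'roll',np.polyfit(t[:,0],t[:,2],1))
a=(P-S)@cx;b=(P-S)@cy;z=P[...,2]
for s in(-1,1):
    k=(abs(a-s*.05)<.016)&(z>.028)&(z<.06)
    for nm,lo,hi in(('fix',-.02,-.004),('spr',.000,.018)):
        g=k&(b>lo)&(b<hi); print(s,nm,g.sum(),[(zz,np.median(b[g&(abs(z-zz/1000)<.003)]).round(4)) for zz in(32,38,44,50) if (g&(abs(z-zz/1000)<.003)).sum()>3], np.percentile(a[g],[3,97]).round(3) if g.sum() else 0)
save(c,'w7.png')
E
```

```text
inc [-0.0003, -0.0036, 0.0582, -0.0047, -0.0062, 0.0016] rows 2.0
t 13.0833 pos [ 0.5102 -0.3128  0.1781] f [-0.6 -0.1 -1.5] grip 0.132 60.37603139877319 j [-0.03  0.34  0.62  1.62 -0.2   1.26  2.13]
4291 [[0.0226, -0.0057, -0.0386], [0.054, 0.0003, -0.037], [0.0798, 0.006, -0.0349]]
top edge 4291 [-0.00561243  0.00583412] -0.03703841050479038 yaw [1.19098101e-03 4.47888782e-05] roll [-0.00469453 -0.03675091]
-1 fix 110 [(44, np.float64(-0.0115)), (50, np.float64(-0.0126))] [-0.062 -0.038]
-1 spr 0 [] 0
1 fix 42 [(44, np.float64(-0.0117)), (50, np.float64(-0.012))] [0.037 0.05 ]
1 spr 0 [] 0
```

View pics/w7.png

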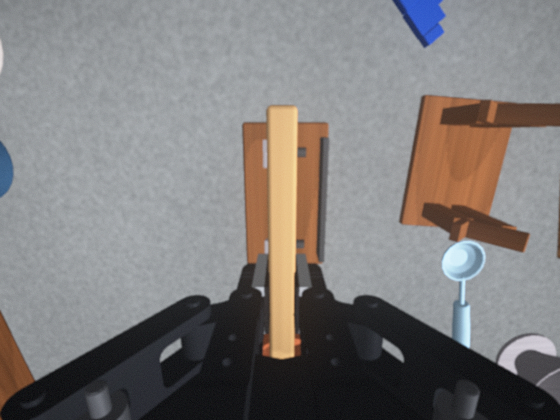

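The wrist view shows the board held square and vertical over the clip (top edge x 268–297), with the fixed plates at x≈265 and the spring side at x≈302. Now lower it to just above the mouth and check again.

{"method": "jog_arm", "body": {"increments": [[0,0,0.02,0,0,0,-0.9],[0,0,0.045,0,0,0,-0.9],[0,0,0.07,0,0,0,-0.9],[0,0,0.085,0,0,0,-0.9],[0,0,0.088,0,0,0,-0.9]]}}

```text
clock: 13.55
position: [0.5082, -0.3121, 0.0875]
ee_rot: [0.032, 0.999, -0.002, -0.005]
ft_force: [-0.1, 0.4, -0.2]
grip_width: 0.128
grasp_force: 60.4
```

{"method": "jog_arm", "body": {"increments": [[0,0,0,0,0,0,-0.9],[0,0,0,0,0,0,-0.9],[0,0,0,0,0,0,-0.9]]}}

```text
clock: 13.8
position: [0.5098, -0.315, 0.0916]
ee_rot: [0.033, 0.999, -0.003, -0.002]
ft_force: [0.8, -0.1, 0.6]
grip_width: 0.124
grasp_force: 60.4
```

```bash
cat > look.py <<'E'
from h import *
def look(tag=None):
    go([*(S-.001*cy)[:2],.06],RC)
    c=cam('wrist');P=cloud(c);o=get_obs();R0=Ro.from_quat(o['ee_rot']).as_matrix(); Q=(P-o['position'])@R0
    a=(P-S)@cx;b=(P-S)@cy;z=P[...,2]
    m=(abs(Q[...,1])<.02)&(Q[...,2]<-.03)&(Q[...,2]>-.045)&(Q[...,0]>.022)&(Q[...,0]<.1)
    print('top edge b',np.percentile(b[m],[2,98]).round(4),'z',np.median(z[m]).round(4),'a min',np.percentile(a[m],1).round(4),'slope b,z per a',np.polyfit(a[m],b[m],1)[0].round(3),np.polyfit(a[m],z[m],1)[0].round(3))
    for s in(-1,1):
        k=(abs(a-s*.05)<.016)&(z>.028)&(z<.06)
        for nm,lo,hi in(('fix',-.022,-.004),('spr',.002,.022)):
            g=k&(b>lo)&(b<hi)&~m; print(s,nm,g.sum(),[(zz,np.median(b[g&(abs(z-zz/1000)<.003)]).round(4)) for zz in(32,38,44,50,54) if (g&(abs(z-zz/1000)<.003)).sum()>3])
    return c,P
if __name__=='__main__': look()
E
python3 look.py
```

```text
inc [-0.0003, -0.0024, 0.0316, -0.006, -0.0041, -0.0004] rows 1.0
t 13.8 pos [ 0.5098 -0.315   0.0916] f [ 0.8 -0.1  0.6] grip 0.124 60.384196043014526 j [-0.    0.42  0.6   1.71 -0.25  1.09  2.18]
top edge b [-0.0035  0.0079] z 0.1289 a min -0.0797 slope b,z per a -0.001 -0.008
-1 fix 351 [(38, np.float64(-0.0089)), (44, np.float64(-0.0099)), (50, np.float64(-0.0123))]
-1 spr 248 [(50, np.float64(0.0138)), (54, np.float64(0.0134))]
1 fix 0 []
1 spr 0 []
```

{"method": "jog_arm", "body": {"increments": [[0,-0.0015,0.01,-0.003,-0.003,0,-0.9],[0,-0.0027,0.02,-0.005,-0.007,0,-0.9],[0,-0.0027,0.028,-0.005,-0.007,0,-0.9],[0,-0.0027,0.028,-0.005,-0.007,0,-0.9],[0,-0.0027,0.028,-0.005,-0.007,0,-0.9]]}}

```text
clock: 14.27
position: [0.5077, -0.3178, 0.0611]
ee_rot: [0.034, 0.999, 0.0, -0.001]
ft_force: [-0.6, -0.0, -1.0]
grip_width: 0.125
grasp_force: 60.4
```

```bash
python3 look.py
```

```text
inc [-0.0021, 0.0003, 0.0011, 0.0, -0.0011, -0.0017] rows 1.0
t 14.2667 pos [ 0.5077 -0.3178  0.0611] f [-0.6 -0.  -1. ] grip 0.125 60.353801250457764 j [ 0.02  0.46  0.58  1.73 -0.29  1.04  2.2 ]
top edge b [-0.0065  0.0049] z 0.0983 a min -0.0817 slope b,z per a -0.003 -0.004
-1 fix 396 [(44, np.float64(-0.0102)), (50, np.float64(-0.0124))]
-1 spr 675 [(44, np.float64(0.0087)), (50, np.float64(0.0114)), (54, np.float64(0.0131))]
1 fix 37 [(44, np.float64(-0.0102)), (50, np.float64(-0.012))]
1 spr 33 [(44, np.float64(0.0089)), (50, np.float64(0.0107))]
```

{"method": "jog_arm", "body": {"increments": [[-0.002,0,0.005,0,-0.003,0,-0.9],[-0.002,0,0.01,0,-0.003,0,-0.9],[-0.002,0,0.015,0,-0.003,0,-0.9],[-0.002,0,0.018,0,-0.003,0,-0.9],[-0.002,0,0.02,0,-0.003,0,-0.9]]}}

```text
clock: 14.73
position: [0.5114, -0.3165, 0.0424]
ee_rot: [0.033, 0.999, 0.001, 0.002]
ft_force: [-4.8, 9.5, 22.0]
grip_width: 0.127
grasp_force: 63.9
```

```bash
python3 look.py
```

```text
inc [0.0015, -0.0012, -0.0176, 0.002, 0.0045, 0.0001] rows 1.0
t 14.7333 pos [ 0.5114 -0.3165  0.0424] f [-4.8  9.5 22. ] grip 0.127 63.91170859336853 j [ 0.03  0.48  0.57  1.74 -0.31  1.    2.22]
top edge b [-0.0052  0.0062] z 0.0795 a min -0.0783 slope b,z per a 0.001 -0.0
-1 fix 747 [(38, np.float64(-0.0081)), (44, np.float64(-0.0099)), (50, np.float64(-0.0124))]
-1 spr 1256 [(32, np.float64(0.009)), (38, np.float64(0.0103)), (44, np.float64(0.0129)), (50, np.float64(0.0159)), (54, np.float64(0.0176))]
1 fix 113 [(38, np.float64(-0.0079)), (44, np.float64(-0.0096)), (50, np.float64(-0.0106))]
1 spr 70 [(38, np.float64(0.0106)), (44, np.float64(0.0122))]
```

{"method": "jog_arm", "body": {"increments": [[0,0.001,0.002,0,0.002,0,-0.9],[0,0.0015,0.004,0,0.003,0,-0.9],[0,0.0015,0.007,0,0.003,0,-0.9],[0,0.0015,0.007,0,0.003,0,-0.9]]}}

```text
clock: 15.12
position: [0.5107, -0.316, 0.0343]
ee_rot: [0.033, 0.999, 0.0, 0.0]
ft_force: [3.0, 1.4, -3.2]
grip_width: 0.127
grasp_force: 60.0
```

```bash
python3 look.py
```

```text
inc [0.0008, -0.0017, -0.0257, 0.0, 0.0005, -0.0007] rows 1.0
t 15.1167 pos [ 0.5107 -0.316   0.0343] f [ 3.   1.4 -3.2] grip 0.127 59.983484745025635 j [ 0.03  0.5   0.56  1.75 -0.31  0.99  2.22]
top edge b [-0.0048  0.0067] z 0.0713 a min -0.0789 slope b,z per a 0.002 -0.003
-1 fix 917 [(32, np.float64(-0.007)), (38, np.float64(-0.0078)), (44, np.float64(-0.0099)), (50, np.float64(-0.0124))]
-1 spr 1437 [(32, np.float64(0.0091)), (38, np.float64(0.0106)), (44, np.float64(0.0132)), (50, np.float64(0.0163)), (54, np.float64(0.018))]
1 fix 151 [(32, np.float64(-0.0067)), (38, np.float64(-0.0077)), (44, np.float64(-0.0093))]
1 spr 119 [(32, np.float64(0.0094)), (38, np.float64(0.0109)), (44, np.float64(0.012))]
```

{"method": "jog_arm", "body": {"increments": [[0,-0.0003,0.002,0,0,0,-0.9],[0,-0.0003,0.004,0,0,0,-0.9],[0,-0.0003,0.006,0,0,0,-0.9],[0,-0.0003,0.007,0,0,0,-0.9],[0,-0.0003,0.007,0,0,0,-0.9]]}}

```text
clock: 15.58
position: [0.5106, -0.316, 0.0278]
ee_rot: [0.033, 0.999, 0.0, 0.0]
ft_force: [2.0, 4.3, 1.7]
grip_width: 0.127
grasp_force: 61.0
```

```bash
python3 look.py
```

```text
inc [0.0007, -0.0017, -0.0322, 0.0009, 0.0004, -0.0007] rows 1.0
t 15.5833 pos [ 0.5106 -0.316   0.0278] f [2.  4.3 1.7] grip 0.127 60.98362684249878 j [ 0.04  0.5   0.56  1.75 -0.32  0.98  2.22]
top edge b [-0.0048  0.0066] z 0.0649 a min -0.0789 slope b,z per a 0.002 -0.003
-1 fix 1031 [(32, np.float64(-0.0067)), (38, np.float64(-0.0078)), (44, np.float64(-0.0099)), (50, np.float64(-0.0125))]
-1 spr 1612 [(32, np.float64(0.0089)), (38, np.float64(0.0107)), (44, np.float64(0.0133)), (50, np.float64(0.0163)), (54, np.float64(0.018))]
1 fix 159 [(32, np.float64(-0.0065)), (38, np.float64(-0.0075)), (44, np.float64(-0.009))]
1 spr 127 [(32, np.float64(0.0091)), (38, np.float64(0.0106))]
```

{"method": "jog_arm", "body": {"increments": [[0,0,0.001,0,0,0,-0.9],[0,0,0.002,0,0,0,-0.9],[0,0,0.002,0,0,0,-0.9]]}}

```text
clock: 15.88
position: [0.5106, -0.316, 0.0267]
ee_rot: [0.033, 0.999, 0.001, 0.0]
ft_force: [-4.5, 8.5, 14.0]
grip_width: 0.13
grasp_force: 62.4
```

```bash
python3 look.py|head -3
```

```text
inc [0.0007, -0.0016, -0.0333, 0.0014, 0.0005, -0.0009] rows 1.0
t 15.8833 pos [ 0.5106 -0.316   0.0267] f [-4.5  8.5 14. ] grip 0.13 62.39886224269867 j [ 0.04  0.51  0.56  1.75 -0.32  0.98  2.22]
top edge b [-0.0048  0.0066] z 0.0637 a min -0.079 slope b,z per a 0.001 -0.001
```

{"method": "jog_arm", "body": {"increments": [[0,0,0.001,0,0,0,-0.9],[0,0,0.001,0,0,0,-0.9],[0,0,-0.001,0,0,0,-0.9],[0,0,-0.001,0,0,0,-0.6],[0,0,-0.001,0,0,0,-0.4]]}}

```text
clock: 16.35
position: [0.5098, -0.3176, 0.0268]
ee_rot: [0.034, 0.999, -0.001, 0.0]
ft_force: [-0.4, -0.7, -0.3]
grip_width: 0.301
grasp_force: 0.0
```

{"method": "jog_arm", "body": {"increments": [[0,0,0,0,0,0,-0.3],[0,0,0,0,0,0,-0.3],[0,0,-0.01,0,0,0,-0.3],[0,0,-0.03,0,0,0,-0.3],[0,0,-0.06,0,0,0,-0.3]]}}

```text
clock: 16.77
position: [0.5089, -0.3163, 0.0861]
ee_rot: [0.034, 0.999, 0.0, -0.002]
ft_force: [0.7, 1.5, -0.2]
grip_width: 0.349
grasp_force: 0.0
```

{"method": "jog_arm", "body": {"increments": [[0,0,-0.04,0,0,0,-0.3],[0,0,-0.08,0,0,0,-0.3],[0,0,-0.1,0,0,0,-0.3],[0,0,-0.1,0,0,0,-0.3],[0,0,-0.1,0,0,0,-0.3]]}}

```text
clock: 17.18
position: [0.5108, -0.3174, 0.1888]
ee_rot: [0.034, 0.999, -0.001, 0.002]
ft_force: [0.2, -0.4, -0.4]
grip_width: 0.349
grasp_force: 0.0
```

```bash
python3 - <<'E'
from h import *
for n in('wrist','top'):
    c=cam(n);P=cloud(c);a=(P-S)@cx;b=(P-S)@cy;z=P[...,2]
    m=(abs(b)<.011)&(z>.058)&(z<.072)&(abs(a)<.09)
    if m.sum()>10: print(n,m.sum(),'b',np.percentile(b[m],[2,50,98]).round(4),'z',np.median(z[m]).round(4),'a',np.percentile(a[m],[1,99]).round(4),'slopes b,z',np.polyfit(a[m],b[m],1)[0].round(4),np.polyfit(a[m],z[m],1)[0].round(4))
b=cam('side'); uv=proj(b,[S])[0].astype(int)
x0,y0=uv-[85,130]; cv2.imwrite('pics/s8.png',cv2.resize(b['color'][max(y0,0):y0+170,x0:x0+200,::-1],None,fx=3,fy=3,interpolation=cv2.INTER_CUBIC)); print(get_obs()['ft_force'],get_obs()['clock'])
E
```

```text
wrist 1574 b [-0.0045  0.0012  0.007 ] z 0.0643 a [-0.0779  0.0391] slopes b,z 0.0055 -0.0053
top 48 b [-0.0054  0.0038  0.0074] z 0.0637 a [0.0045 0.04  ] slopes b,z -0.05 0.0183
[-0.33216757  0.27594904 -0.06843267] 17.3333
```

View pics/s8.png

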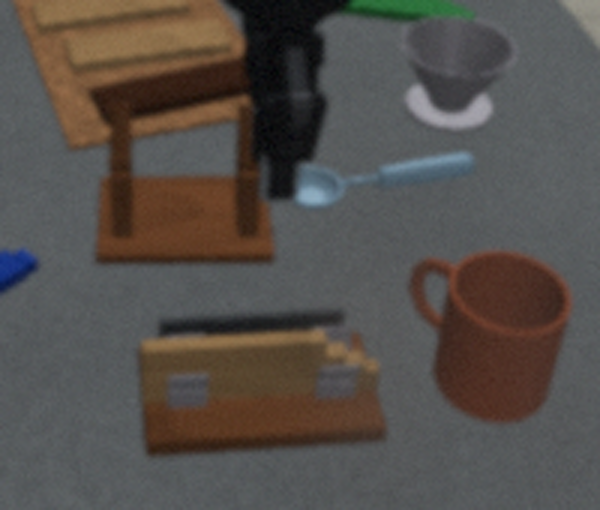

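The side view shows the board upright in the clip (x 140–378), with the broken corner uppermost at right (330–378, 335–365). The top edge is at z = 0.064, so it is fully home, and the gripper is clear. The mug, dripper, spoon and other boards look unmoved.

```bash
python3 -c "
from h import *
print(workorder.hand_in())"
```

```text
the job is handed in; nothing more can be done
None
```

The chipped board is standing in the sprung clip, pressed fully home (top edge measured at 64 mm) with the broken corner up; it was laid on the V rest, released and retaken by its upper edge first, then let go, and the job is handed in at about 17 s.

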